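Load the soap curing rack

ROBOT

A 7-joint arm with a two-finger parallel gripper is mounted at the origin on the work surface. World frame = base frame: x ahead of the robot, y to its left, z up, the work surface at z = 0. Lengths are in m, angles in rad, forces in N, time in s.
With the tool pointing down it reaches from about 0.425 to 0.95 m from the base axis. Payload 4.7 kg.
Tool frame: the origin (TCP) lies midway between the tips of the shut fingers; the grasp point (between the pads) lies 19 mm behind it; z points along the fingers, y is the line along which they close (so a half turn about z gives the same grasp; the last joint's range is limited). The gripper opens to 87 mm and grips with 3 to 60 N. Pads are 19 mm wide; open, the fingers measure 117 mm over their backs; the gripper's body (75 mm by 190 mm) begins 51 mm behind the grasp point.
Start: joints at [-1.218, 0.469, -0.049, 1.532, 0.024, 1.141, -0.082], TCP at [0.251, 0.626, 0.223] pointing down, gripper open.
Joint ranges: [-2.59, 2.59], [-0.33, 1.99], [-1.39, 1.29], [0.1, 2.45], [-1.04, 4.18], [0.21, 1.99], [-2.66, 2.66]. Speed limits (rad/s): [2.57, 2.57, 3.14, 3.14, 3.14, 3.14, 3.14].

INTERFACE

Orientations are given as [roll, pitch, yaw] about the fixed x, y, z axes, in that order (R = Rz(yaw) Ry(pitch) Rx(roll)).
In Python, from cell import get_state, snapshot, camera_info, sign_off gives the robot as it stands.
- The arm moves only by the tool send_rows, never from a script. Its argument "increments" is one flat list of numbers, 4 for each row, row after row: the shift along the world's x, y, z in cm, then the turn about the world's z in units of 6 degrees (1.0 is 6 degrees). In form: [tx, ty, tz, twist, tx, ty, tz, twist, ...]. A call has 1 to 12 rows; each row shifts and turns the commanded pose from where the row before left it; what a row does not reach is not made up. A row lasts 1/8 s, in which the tool goes at most 62.5 mm and 10.7 degrees, less where a joint would pass 70% of its speed; a pose out of reach is approached as far as the arm can. A call is refused whole if a number of a shift passes 6.25 or a number of a turn 1, either way. A call with a gripper value outside its range is refused whole. "jaw" is the finger opening in cm, from 0 to 8.7, set as the call begins (left out, the last holds). The fingers move at their own pace and stop on an object; the grip force is fixed at half the most. Time passes only in rows, so rows that do not move let the fingers close. It gives the time, the measured TCP pose, the force, the opening and the grip force at its end, in the units of the state.
- get_state(): the state, without advancing time (a new reading comes with each control period).
- snapshot(name): name is "side" or "top" or "wrist"; returns the picture (420x560x3 uint8, red, green, blue); there is no depth.
- camera_info(name): a dict with "fx", "fy", "cx", "cy" (pixels), "xyz" and "orientation" of the camera in the world; the wrist camera has in their place "hand_eye" (4x4, takes a point from camera to tool coordinates, whose origin is the TCP and whose axes are the flange's). Camera axes: x right, y down, z forward; pixel columns grow to the right and rows downward; lengths in m; the calibration is good to about 2 mm. A picture is of the moment at which its call begins: read the wrist's pose just before it. camera_info takes no time and is no camera call.
- sign_off(): hands the job in; it is judged then, once.
The state is a dict: "time_s": time; "joint_positions": joint angles; "dq": joint speeds; "tau": joint torques, N m; "ee_pos": TCP position; "eef_rot": TCP orientation; "contact_force": force on the tool from outside, world axes, zero at the start; "ft_torque": the same for the moment, N m; "grip_width": finger opening in m; "grip_force": force on a finger pad.
Only numpy, scipy, OpenCV 4.12 (cv2) and the standard library are available. Lean on these libraries where they do the work, as an engineer would, in place of code of your own. Each camera call takes 0.05 s, during which the arm holds its last target. There are 200 camera calls.

TASK

Load the curing rack with every full-size soap bar lying loose on the bench top (not those on the white trays). Take the iron weight off the white cover sheet and stand it on the bench, slide the sheet along its channel onto whichever side deck is free until the well is open, and lay all the bars down inside the well, none on top of another; then slide the sheet back so that it covers the whole well and stand the weight on the middle of it again. Leave the loaf on the other deck, the short soap offcut, the wooden-handled stamp and the jar where they are.

Things in the scene. Friction and masses are not known exactly. Their poses are not given: they have to be found in the camera images.
- rack: Low wooden curing rack, fixed, 196 mm (its x) by 576 mm (its y), lying across in front of the robot; place and yaw vary. An open well in its middle, a flat deck on each side (+y and -y), 200 mm long, 55 mm above the bench. Decks and the ledges before and behind the well form one level channel, edged all round by rails 10 mm thick standing 7 mm above it. Origin: centre of the underside.
- mouth (a point): centre of the well's mouth, level with the decks (55 mm above the bench); axes as the rack. The mouth is 150 mm (x) by 156 mm (y); the channel is 176 mm wide (x) and 556 mm long (y)
- floor (a point): centre of the well's floor, 6 mm above the bench and 49 mm below the mouth, 150 mm (x) by 156 mm (y), upright walls; axes as the rack
- cover: White rigid plastic sheet, 170 (x) by 180 (y) by 4 mm thick, 0.13 kg, loose in the channel, over the well at the start. Too wide to grasp and lower than the rails: move it along the rack's y by pressing on its top with the closed fingertips (10 to 15 N) and sliding. It stops at the end rail 188 mm from the middle. Friction on the waxed wood 0.25; no catch. Origin: centre of the underside.
- weight: Round iron weight, 0.6 kg: a disc 76 mm across and 28 mm high with an upright steel stem 26 mm across and 40 mm long on top (68 mm in all), to be gripped by the stem. Stands near the middle of the cover at the start. Origin: centre of the underside, z up along the stem.
- loaf_l: Uncut soap loaf, 125 (x) by 80 (y) by 60 mm high, 0.65 kg, standing on the rack's +y deck, or absent (then it is on the -y deck). Leave it. Origin: centre of the underside.
- loaf_r: The same loaf on the rack's -y deck, or absent; exactly one of loaf_l and loaf_r is present.
- stamp: Soap stamp standing on the bench among the bars: white disc 56 mm across, 20 mm high, with a turned dark wooden handle, 62 mm high in all. Leave it. Origin: centre of the underside.
- offcut: Short piece of soap, 32 by 36 by 28 mm high: not a full bar, leave it. Origin: centre of the underside.
- jar: Amber glass jar with a metal lid, 72 mm across, 95 mm high, by the rack's +y end. Leave it. Origin: centre of the underside.
- bar1: Full-size bar of soap lying flat: 64 (its x) by 36 (y) by 28 mm high, about 80 g, or absent (two to four are present). Origin: centre of the underside.
- bar1_center (a point): centre of bar1, 14 mm above its underside
- bar2: Like bar1.
- bar2_center (a point): centre of bar2, 14 mm above its underside
- bar3: Like bar1.
- bar3_center (a point): centre of bar3, 14 mm above its underside
- bar4: Like bar1.
- bar4_center (a point): centre of bar4, 14 mm above its underside
There are look-alikes about, which are no part of the job. Several things have the shape of the cover; the one meant has the colours described above.

How it is judged:
By the outcome, as a careful person would: the job done as asked, in the order asked, and still so for the second after the job is handed in, with the robot touching nothing.
Of loaf_l, loaf_r only 1 to 1 are there at a start; the rules pass over those that are not, and their reading is None.
Of bar1, bar2, bar3, bar4 only 2 to 4 are there at a start; the rules pass over those that are not, and their reading is None.
At some moment in a run one of bar1, bar2, bar3, bar4 may be knocked a few centimetres aside while the robot is not near it.
Once in a run the grip may slacken for a moment while it holds something.
It also fails if it takes over 210 s, if anything falls off the work surface, if the arm or the gripper's body presses on something with over 40 N, if the wrist force passes 120 N, or if a joint passes its speed limit or range.

## Working session

There is one attempt and no reset: what is moved stays moved. The work goes in short steps, Python scripts to look and compute and a tool call to move; the robot and the scene stay as the last step left them, time stands still between calls to the robot, and variables do not carry over. Pictures are saved under pics/ and viewed, at most 14 in all, crops included, and the job is handed in when it is done.

Besides the shell and the picture viewer there is one more tool, called after "Call:" as name(argument=value, ...), one argument or row to a line, values as JSON. send_rows: Moves the arm, as the interface text tells. Its arguments: {"type":"object","properties":{"increments":{"type":"array","items":{"type":"number"}},"jaw":{"type":"number"}},"required":["increments"]}

```bash
mkdir -p pics; ls; cat > h.py <<'E'
import numpy as np, cv2
from scipy.spatial.transform import Rotation as R
from cell import *
def cam(n):
    c=camera_info(n)
    if n=="wrist":
        s=get_state(); T=np.array(c["hand_eye"]); Rt=R.from_euler('xyz',s["eef_rot"]).as_matrix()
        return c,Rt@T[:3,:3],np.array(s["ee_pos"])+Rt@T[:3,3]
    o=np.array(c["orientation"]); 
    return c,(o if o.shape==(3,3) else R.from_euler('xyz',o).as_matrix()),np.array(c["xyz"])
def ray(C,u,v,z):
    c,Rm,p=C; d=Rm@np.array([(u-c["cx"])/c["fx"],(v-c["cy"])/c["fy"],1]); return p+d*(z-p[2])/d[2]
def proj(C,X):
    c,Rm,p=C; q=Rm.T@(np.array(X)-p); return q[0]/q[2]*c["fx"]+c["cx"],q[1]/q[2]*c["fy"]+c["cy"]
def shot(n,f):
    C=cam(n); im=snapshot(n); cv2.imwrite("pics/"+f+".png",im[:,:,::-1]); return C,im
E
python3 - <<'E'
from h import *
for n in("top","side"):
    C,im=shot(n,n+"0"); print(C)
s=get_state();print(s["ee_pos"],s["eef_rot"],s["time_s"])
E
```

```text
pics
({'fx': 420.0694771456365, 'fy': 420.0694771456365, 'cx': 272.16276898401645, 'cy': 206.0809187598345, 'xyz': array([2.64397971e-01, 1.06032319e-03, 1.32677290e+00]), 'orientation': array([-3.01646433,  0.02523327, -1.57590227])}, array([[-0.00510429, -0.99215265,  0.12492824],
       [-0.99966863,  0.00821479,  0.02439578],
       [-0.0252306 , -0.12476232, -0.99186581]]), array([2.64397971e-01, 1.06032319e-03, 1.32677290e+00]))
({'fx': 419.8838603109937, 'fy': 419.8838603109937, 'cx': 278.4799431862371, 'cy': 217.50705275881353, 'xyz': array([ 0.00115948, -0.71474652,  0.69093739]), 'orientation': array([-2.19330076, -0.00476659, -0.56228714])}, array([[ 0.84602839, -0.30757242,  0.43547121],
       [-0.53311654, -0.49536526,  0.68585714],
       [ 0.00476657, -0.81241151, -0.58306502]]), array([ 0.00115948, -0.71474652,  0.69093739]))
[0.25129778 0.62589965 0.22157637] [-3.13979686e+00  5.64264134e-05  2.75978345e+00] 0.1
```

View pics/top0.png

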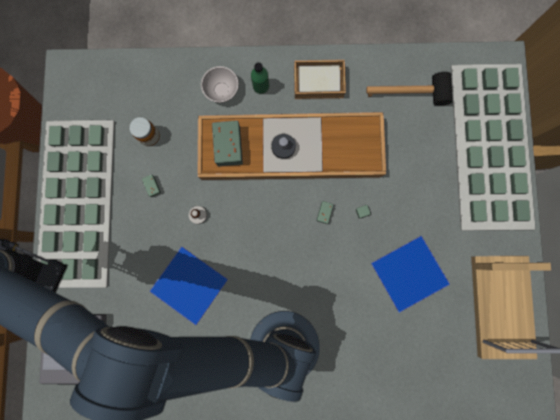

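View pics/side0.png

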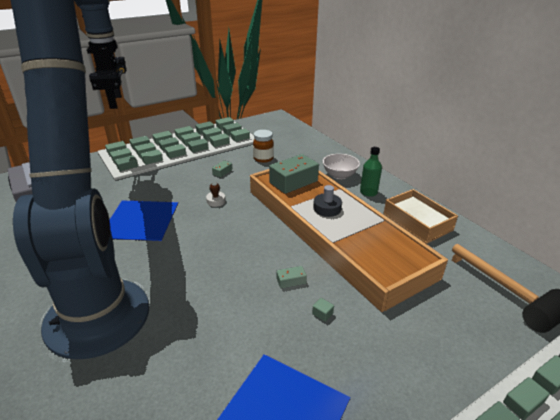

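The pictures show the loaf on the +y deck (top 227,143), so the -y deck is free. The white cover sheet is at (293,145) with the weight on it at (284,146).

Candidates for bars: (151,186), (325,212), and the smaller (363,211), which is the offcut. The tray soaps are at the left and right. Cover look-alikes: blue sheets at (190,286) and (410,274), and the cream box at (320,78).

```bash
cat >> h.py <<'E'
def greens(C,im,z=.028,amin=60):
    h=cv2.cvtColor(im,cv2.COLOR_RGB2HSV); m=cv2.inRange(h,(40,40,30),(95,255,255)) 
    out=[]
    for c in cv2.findContours(m,cv2.RETR_EXTERNAL,cv2.CHAIN_APPROX_NONE)[0]:
        if cv2.contourArea(c)<amin: continue
        q=np.array([ray(C,*p[0],z)[:2] for p in c],np.float32)
        (cx,cy),(w,l),a=cv2.minAreaRect(q)
        if l>w: a+=90; w,l=l,w
        out.append((cx,cy,w,l,(a+90)%180-90,c.reshape(-1,2).mean(0).round()))
    return out
E
python3 - <<'E'
from h import *
im=cv2.imread("pics/top0.png")[:,:,::-1].copy(); C=cam("top")
hsv=cv2.cvtColor(im,cv2.COLOR_RGB2HSV)
print(hsv[186,151],hsv[212,325],hsv[211,363],hsv[140,225])
for g in greens(C,im):
    if 110<g[5][0]<450: print(np.round(g[:5],3),g[5])
# cover
m=cv2.inRange(hsv,(0,0,130),(180,40,255)); 
for c in cv2.findContours(m,0,1)[0]:
    if cv2.contourArea(c)>300:
        q=np.array([ray(C,*p[0],.059)[:2] for p in c],np.float32); print("white",c.reshape(-1,2).mean(0),[np.round(t,3) for t in cv2.minAreaRect(q)])
# rack wood
m=cv2.inRange(hsv,(5,90,60),(25,255,255)); m[:105]=0;m[190:]=0;m[:,:190]=0;m[:,395:]=0
q=np.array([ray(C,u,v,.062)[:2] for v,u in np.argwhere(m>0)],np.float32); print("rack",[np.round(t,4) for t in cv2.minAreaRect(q)])
print("stem",ray(C,284,146,.1), "stem-top px?")
a=cv2.resize(im[100:230,120:400],None,fx=2.8,fy=2.8,interpolation=2); cv2.imwrite("pics/c0.png",a[:,:,::-1])
E
```

```text
[ 63  35 133] [ 68  42 133] [ 66  41 131] [ 69  40 121]
[ 4.0900e-01 -2.4900e-01  3.5000e-02  2.8000e-02 -7.6344e+01] [363. 212.]
[  0.409  -0.129   0.058   0.031 -14.974] [324. 212.]
[0.631 0.176 0.137 0.079 4.907] [227. 147.]
[0.839 0.071 0.088 0.055 6.514] [260.  79.]
white [ 78.2879046 214.439523 ] [array([0.444, 0.642]), array([0.521, 0.218]), np.float64(0.091)]
white [292.26267281 144.65437788] [array([ 0.617, -0.031]), array([0.177, 0.169]), np.float64(89.402)]
white [138.80701754 126.63157895] [array([0.68, 0.45]), array([0.064, 0.062]), np.float64(89.275)]
white [318.97619048  78.26190476] [array([ 0.829, -0.118]), array([0.126, 0.083]), np.float64(89.109)]
white [218.83653846  83.48076923] [array([0.817, 0.2  ]), array([0.118, 0.116]), np.float64(89.146)]
white [492.16135881 147.40552017] [array([ 0.608, -0.641]), array([0.522, 0.218]), np.float64(0.012)]
rack [array([ 0.6122, -0.0257]), array([0.2021, 0.5766]), np.float64(0.295)]
stem [ 0.60004475 -0.0051684   0.1       ] stem-top px?
```

View pics/c0.png

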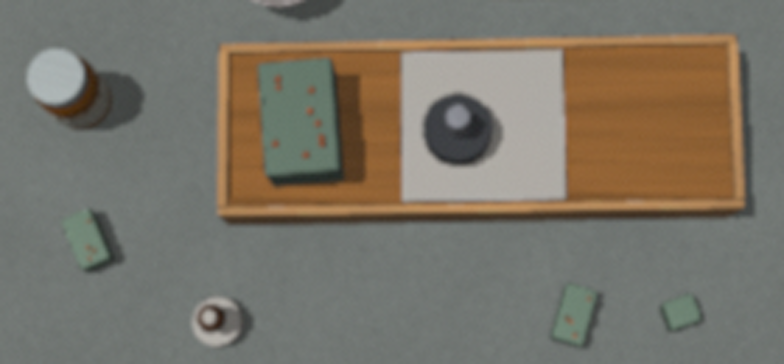

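The crop confirms it: speckled full bars at top-view (151,186) and (325,212), plain short offcut at (363,211), white sheet with weight, stamp at (198,214).

```bash
python3 - <<'E'
from h import *
C=cam("top")
P=lambda x,y,z:ray(C,x/2.8+120,y/2.8+100,z)[:2]
c=np.array([P(219,45,.062),P(738,37,.062),P(744,210,.062),P(219,216,.062)])
print(c.round(3),c.mean(0)); print("yaw",np.degrees([np.arctan2(*((c[0]-c[1])*[-1,1])),np.arctan2(*((c[3]-c[2])*[-1,1]))]) )
d=(c[0]-c[1]);e=(c[3]-c[2]);print([np.degrees(np.arctan2(-v[0],v[1])) for v in(d,e)],[np.linalg.norm(v) for v in (d,e,c[0]-c[3])])
print("stem",P(457,117,.127),P(458,130,.087))
for n,q in(("A",[(66,219),(91,208),(111,259),(88,267)]),("B",[(566,286),(599,290),(584,346),(553,337)])):
    q=np.array([P(*t,.028) for t in q],np.float32);print(n,cv2.minAreaRect(q),q.mean(0))
print("stamp",P(212,318,.06),"jar",P(57,77,.095))
E
```

```text
[[ 0.71   0.263]
 [ 0.711 -0.315]
 [ 0.516 -0.314]
 [ 0.515  0.259]] [ 0.61311527 -0.02676083]
yaw [0.11284388 0.08625185]
[np.float64(0.11284388393093596), np.float64(0.08625185093682622)] [np.float64(0.5774208672565457), np.float64(0.5731915737754515), np.float64(0.19466482962923784)]
stem [ 0.60537529 -0.00283643] [ 0.60228552 -0.003926  ]
A ((0.4974730312824249, 0.4138990044593811), (0.06356438249349594, 0.030713854357600212), 22.64814567565918) [0.4980735 0.4132059]
B ((0.40819644927978516, -0.1326165497303009), (0.03633797541260719, 0.06473325192928314), 73.89472198486328) [ 0.4069093 -0.1324759]
stamp [0.40287326 0.26538929] jar [0.66463436 0.43258154]
```

Call:
send_rows(
  increments=[2.5,-4.5,0,-0.8,2.5,-4.5,0,-0.8,2.5,-4.5,0,-0.8,2.5,-4.5,0,-0.8,2.5,-4.5,0,-0.8,2.5,-4.5,0,-0.8,2.5,-4.5,0,-0.8,2.5,-4.5,0,-0.8,2.5,-4.5,0,-0.8,2.5,-4.5,0,-0.8,2.5,-4.5,0,-0.8,2.5,-4.5,0,-0.8],
  jaw=8.7,
)

```text
time_s: 1.6
ee_pos: [0.5518, 0.085, 0.2224]
eef_rot: [-3.141, -0.0, 1.752]
contact_force: [0.2, 0.2, 0.2]
grip_width: 0.0869
grip_force: 0.0
```

Call:
send_rows(
  increments=[2,-4,0,-0.8,2,-3,0,-0.9,1.2,-1.8,0,0,0,0,0,0,0,0,0,0],
)

```text
time_s: 2.22
ee_pos: [0.6028, -0.0003, 0.2222]
eef_rot: [-3.14, -0.001, 1.578]
contact_force: [-0.0, -0.7, -0.6]
grip_width: 0.0868
grip_force: 0.0
```

```bash
python3 - <<'E'
from h import *
s=get_state();print(s["ee_pos"],s["eef_rot"])
C,im=shot("wrist","w1"); C2,im2=shot("top","top1"); print(C)
for X in([.604,-.003,.127],[.604,-.003,.087],[.613,-.027,.059]): print(proj(C,X))
cv2.imwrite("pics/v1.png",np.hstack([cv2.resize(im,(400,300)),cv2.resize(im2,(400,300))])[:,:,::-1])
E
```

```text
[ 6.02790294e-01 -2.54854625e-04  2.22151695e-01] [-3.14043637e+00 -8.91222018e-04  1.57779795e+00]
({'fx': 315.332435569015, 'fy': 315.332435569015, 'cx': 274.6537467390241, 'cy': 214.1069857838723, 'hand_eye': array([[-9.07558257e-04, -9.56893194e-01, -2.90438620e-01,
         7.97141952e-02],
       [ 9.99999582e-01, -8.99443683e-04, -1.61432868e-04,
         2.76288795e-04],
       [-1.06759169e-04, -2.90438645e-01,  9.56893611e-01,
        -1.62006109e-01],
       [ 0.00000000e+00,  0.00000000e+00,  0.00000000e+00,
         1.00000000e+00]])}, array([[ 9.99980874e-01,  6.13796260e-03,  7.59714583e-04],
       [ 6.09496171e-03, -9.57132145e-01, -2.89587480e-01],
       [-1.05032987e-03,  2.89586571e-01, -9.57151250e-01]]), array([0.60269678, 0.07931622, 0.38422836]))
(np.float64(275.9051182841094), np.float64(219.13467292949156))
(np.float64(275.7927003801824), np.float64(206.66388998047165))
(np.float64(283.8684986990654), np.float64(221.14957175854136))
```

View pics/v1.png

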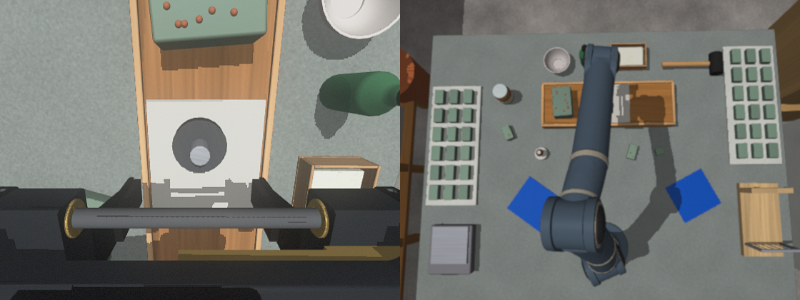

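The wrist half shows the stem at wrist pixel (280,218), right beneath the gripper. The top half shows the ground the arm hid before, and there are only two bars.

Call:
send_rows(
  increments=[0.4,-0.2,-4,0,0,0,-4,0,0,0,-3,0,0,0,-1.8,0,0,0,0,0,0,0,0,0],
)

```text
time_s: 3.08
ee_pos: [0.6084, -0.0034, 0.0958]
eef_rot: [3.139, -0.0, 1.577]
contact_force: [-0.8, -0.5, 0.4]
grip_width: 0.087
grip_force: 0.0
```

Call:
send_rows(
  increments=[0,0,0,0,0,0,0,0,0,0,0,0,0,0,0,0,0,0,0,0,0,0,0,0,0,0,0,0],
  jaw=1.5,
)

```text
time_s: 3.95
ee_pos: [0.6073, -0.0036, 0.0945]
eef_rot: [-3.141, -0.0, 1.577]
contact_force: [0.7, 0.2, -1.7]
grip_width: 0.025
grip_force: 30.2
```

Call:
send_rows(
  increments=[0,0,1,0,0,0,1.5,0,0,0,0,0,0,0,0,0],
)

```text
time_s: 4.45
ee_pos: [0.6072, -0.0035, 0.1196]
eef_rot: [-3.141, -0.0, 1.577]
contact_force: [0.5, -0.1, -5.3]
grip_width: 0.025
grip_force: 30.0
```

Call:
send_rows(
  increments=[-2,0.3,0,0,-3,0.6,0,0,-3,0.6,0,0,-3,0.6,0,0,-3,0.6,0,0,-2,0.3,0,0,0,0,0,0,0,0,0,0],
)

```text
time_s: 5.45
ee_pos: [0.4486, 0.0264, 0.1199]
eef_rot: [3.14, -0.0, 1.576]
contact_force: [-0.8, -0.3, -6.7]
grip_width: 0.0251
grip_force: 30.0
```

Call:
send_rows(
  increments=[0,0,-2.5,0,0,0,-2.5,0,0,0,-2,0,0,0,-0.8,0,0,0,-0.3,0,0,0,-0.2,0,0,0,-0.1,0,0,0,0,0],
)

```text
time_s: 6.45
ee_pos: [0.4477, 0.0265, 0.0359]
eef_rot: [3.141, -0.0, 1.577]
contact_force: [-0.2, -0.8, -6.5]
grip_width: 0.0249
grip_force: 30.0
```

Call:
send_rows(
  increments=[0,0,-0.1,0,0,0,-0.1,0,0,0,0,0,0,0,0,0],
)

```text
time_s: 6.95
ee_pos: [0.4479, 0.0265, 0.0354]
eef_rot: [3.141, -0.002, 1.576]
contact_force: [-4.9, -1.5, 14.8]
grip_width: 0.0253
grip_force: 30.0
```

Call:
send_rows(
  increments=[0,0,0,0,0,0,0,0,0,0,0,0,0,0,0,0,0,0,2,0,0,0,4,0,0,0,4,0],
  jaw=8.7,
)

```text
time_s: 7.82
ee_pos: [0.4471, 0.0263, 0.1344]
eef_rot: [-3.141, 0.001, 1.576]
contact_force: [0.6, 0.0, -0.7]
grip_width: 0.0843
grip_force: 0.0
```

Call:
send_rows(
  increments=[3,-1,0,0,4,-1.3,0,0,4,-1,0,0,3.5,-1,0,0,2,-1,0,0,0,0,-3,0,0,0,-2,0,0,0,0,0],
  jaw=0,
)

```text
time_s: 8.82
ee_pos: [0.6107, -0.0262, 0.0816]
eef_rot: [-3.137, 0.0, 1.577]
contact_force: [0.9, 0.5, 0.2]
grip_width: 0.015
grip_force: 0.0
```

Call:
send_rows(
  increments=[0,0,-1,0,0,0,-0.7,0,0,0,-0.3,0,0,0,-0.1,0,0,0,0,0,0,0,0,0],
)

```text
time_s: 9.57
ee_pos: [0.6127, -0.0266, 0.0628]
eef_rot: [3.141, -0.0, 1.576]
contact_force: [0.2, 0.3, -0.3]
grip_width: 0.0005
grip_force: 0.0
```

Call:
send_rows(
  increments=[0,0,-0.2,0,0,0,-0.1,0,0,0,-0.1,0,0,0,0,0,0,0,0,0],
)

```text
time_s: 10.2
ee_pos: [0.6128, -0.0266, 0.0595]
eef_rot: [3.141, -0.0, 1.576]
contact_force: [-1.3, 0.8, 5.5]
grip_width: 0.0001
grip_force: 2.9
```

Call:
send_rows(
  increments=[0,0,-0.06,0,0,0,0,0,0,0,0,0],
)

```text
time_s: 10.58
ee_pos: [0.613, -0.0266, 0.0595]
eef_rot: [3.14, -0.001, 1.576]
contact_force: [-1.3, 0.6, 9.1]
grip_width: 0.0002
grip_force: 4.5
```

Call:
send_rows(
  increments=[0,0,-0.05,0,0,0,0,0,0,-0.3,0,0,0,-0.6,0,0,0,-0.8,0,0,0,-0.8,0,0,0,-0.5,0,0,0,0,0,0],
)

```text
time_s: 11.58
ee_pos: [0.6146, -0.0568, 0.0595]
eef_rot: [3.137, -0.0, 1.576]
contact_force: [-1.3, 0.8, 8.8]
grip_width: 0.0007
grip_force: 4.3
```

Call:
send_rows(
  increments=[-0.1,0,-0.05,0,0,-0.5,0,0,0,-0.9,-0.01,0,0,-1,0,0,0,-1,-0.01,0,0,-1,0,0,0,-1,-0.01,0,0,-1,0,0,0,-0.6,0,0,0,0,0,0],
)

```text
time_s: 12.82
ee_pos: [0.6143, -0.1271, 0.0594]
eef_rot: [3.135, 0.0, 1.576]
contact_force: [-0.5, 0.9, 11.8]
grip_width: 0.0001
grip_force: 5.8
```

```bash
cat > cov.py <<'E'
from h import *
import sys
C,im=shot("side",sys.argv[1]); hsv=cv2.cvtColor(im,cv2.COLOR_RGB2HSV)
m=cv2.inRange(hsv,(0,0,150),(180,45,255)); B=np.zeros_like(m)
P=np.array([proj(C,(x,y,.059)) for x,y in((.525,.25),(.70,.25),(.70,-.305),(.525,-.305))],np.int32); cv2.fillPoly(B,[P],255); m&=B
for c in cv2.findContours(m,0,1)[0]:
    if cv2.contourArea(c)>150:
        q=np.array([ray(C,*p[0],.059)[:2] for p in c]); print(q.min(0).round(3),q.max(0).round(3),cv2.minAreaRect(q.astype(np.float32)))
E
python3 cov.py s1
```

```text
[ 0.529 -0.133] [ 0.632 -0.045] ((0.5803210139274597, -0.08920903503894806), (0.1029653549194336, 0.08744388073682785), 0.18192115426063538)
```

Call:
send_rows(
  increments=[0,-0.5,0,0,0,-0.9,-0.01,0,0,-1,0,0,0,-1,-0.01,0,0,-1,0,0,0,-1,0,0,0,-1,0,0,0,-0.7,0,0,0,-0.5,0,0,0,-0.3,0,0,0,0,0,0],
)

```text
time_s: 14.25
ee_pos: [0.6144, -0.2056, 0.0594]
eef_rot: [3.135, -0.0, 1.577]
contact_force: [0.5, 1.9, 11.9]
grip_width: 0.0006
grip_force: 6.2
```

```bash
python3 cov.py s2
```

```text
[ 0.529 -0.212] [ 0.628 -0.123] ((0.5783960223197937, -0.16742078959941864), (0.09863866865634918, 0.08848168700933456), 0.17101074755191803)
```

Call:
send_rows(
  increments=[0,0,3,0,0,0,5,0,-2,0.8,4,0.8,-2.3,0.8,2,1,-2.3,0.8,0,1,-2.3,0.8,0,1,-2.3,0.8,0,1,-2.3,0.8,0,1,-2.3,0.8,0,1,-2.3,0.9,0,1,-2,0.9,0,1,0,0,0,1],
  jaw=8.7,
)

```text
time_s: 15.8
ee_pos: [0.4089, -0.131, 0.1964]
eef_rot: [3.141, -0.001, 2.606]
contact_force: [1.0, -0.2, -0.4]
grip_width: 0.087
grip_force: 0.0
```

Call:
send_rows(
  increments=[-0.4,0,0,1,0,0,0,1,0,0,0,0.5,0,0,0,0,0,0,0,0],
)

```text
time_s: 16.42
ee_pos: [0.4064, -0.1316, 0.1965]
eef_rot: [3.141, -0.0, 2.864]
contact_force: [0.2, -0.6, -0.1]
grip_width: 0.0873
grip_force: 0.0
```

```bash
sed -i 's/(40,40,30)/(40,28,30)/' h.py; python3 - <<'E'
from h import *
C,im=shot("wrist","w2")
for g in greens(C,im,amin=300): print(np.round(g[:5],3),g[5])
print(proj(C,(.408,-.132,.028)))
C,im=shot("top","t2")
for g in greens(C,im):
    if 110<g[5][0]<450 and g[0]<.56: print("top",np.round(g[:5],3),g[5])
E
```

```text
[ 4.0800e-01 -2.4400e-01  4.4000e-02  3.2000e-02 -7.1677e+01] [179. 222.]
[  0.407  -0.129   0.065   0.034 -16.695] [277. 194.]
(np.float64(274.9159605460789), np.float64(197.21992453372553))
top [ 0.498  0.417  0.067  0.039 24.574] [151. 185.]
```

View pics/w2.png

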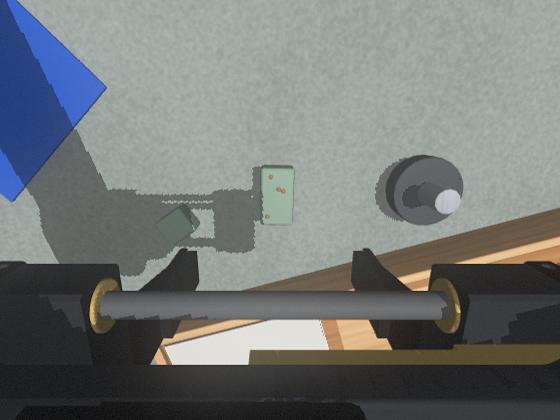

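The bar sits at wrist pixel (277,194), in line with the fingers; the offcut is at (179,222), clear of them.

Call:
send_rows(
  increments=[0.1,0.2,-4,0,0,0,-5,0,0,0,-5,0,0,0,-3,0,0,0,-1.5,0,0,0,-0.5,0,0,0,0,0,0,0,0,0],
)

```text
time_s: 17.52
ee_pos: [0.4081, -0.1297, 0.0072]
eef_rot: [3.141, 0.002, 2.864]
contact_force: [-0.2, 0.4, -0.5]
grip_width: 0.0874
grip_force: 0.0
```

Call:
send_rows(
  increments=[0,0,0,0,0,0,0,0,0,0,0,0,0,0,0,0,0,0,0,0,0,0,0,0,0,0,0,0],
  jaw=2.5,
)

```text
time_s: 18.4
ee_pos: [0.4074, -0.1296, 0.0064]
eef_rot: [3.142, -0.0, 2.865]
contact_force: [-0.9, 0.6, -0.4]
grip_width: 0.0357
grip_force: 30.0
```

Call:
send_rows(
  increments=[0,0,3,0,0,0,4,0,0,0,4.4,0,2,0.6,0,-1,2.5,0.8,0,-1,2.5,0.8,0,-1,2.5,0.8,0,-1,2.5,0.8,0,-1,2.5,0.8,0,-1,2.5,0.8,0,-1,2,0.7,0,-1,1.6,0.6,0,-1],
)

```text
time_s: 19.9
ee_pos: [0.6139, -0.062, 0.1199]
eef_rot: [-3.141, -0.0, 1.919]
contact_force: [-0.6, -0.8, -1.1]
grip_width: 0.0358
grip_force: 30.0
```

Call:
send_rows(
  increments=[0,0,0,-1,0,0,0,-1,0,0,0,-1,0,0,0,-0.36,0,0,0,0,0,0,0,0],
)

```text
time_s: 20.65
ee_pos: [0.6134, -0.0625, 0.1204]
eef_rot: [-3.141, -0.0, 1.571]
contact_force: [0.7, -0.6, -0.7]
grip_width: 0.0358
grip_force: 30.0
```

Call:
send_rows(
  increments=[0,0,-3,0,0,0,-3,0,0,0,-2.5,0,0,0,-1.2,0,0,0,-0.6,0,0,0,-0.3,0,0,0,-0.1,0,0,0,0,0],
)

```text
time_s: 21.65
ee_pos: [0.6138, -0.0626, 0.014]
eef_rot: [3.141, -0.0, 1.57]
contact_force: [0.2, -0.3, -0.1]
grip_width: 0.0357
grip_force: 30.0
```

Call:
send_rows(
  increments=[0,0,-0.1,0,0,0,0,0],
)

```text
time_s: 21.9
ee_pos: [0.6135, -0.0625, 0.0126]
eef_rot: [3.141, -0.0, 1.57]
contact_force: [0.2, 0.5, -1.1]
grip_width: 0.0357
grip_force: 30.0
```

Call:
send_rows(
  increments=[0,0,0,0,0,0,0,0,0,0,0,0,0,0,0,0,0,0,3,0,0,0,4,0,0,0,5,0,0,0,4,0],
  jaw=6,
)

```text
time_s: 22.9
ee_pos: [0.6137, -0.0627, 0.1745]
eef_rot: [3.14, 0.0, 1.57]
contact_force: [-0.0, 0.3, 0.3]
grip_width: 0.0602
grip_force: 0.0
```

Call:
send_rows(
  increments=[-0.9,4,2,-0.9,-1,4,0.5,-0.9,-1,4,0,-0.9,-1,4,0,-0.9,-1,4,0,-0.9,-1,4,0,-0.9,-1,4,0,-0.9,-1,4,0,-0.9,-1,4,0,-0.9,-1,4,0,-0.9,-1,4,0,-0.9,-0.7,3.9,0,-0.9],
  jaw=8.7,
)

```text
time_s: 24.4
ee_pos: [0.4967, 0.4179, 0.1975]
eef_rot: [-3.141, 0.0, 0.437]
contact_force: [-0.4, -0.7, 0.4]
grip_width: 0.0869
grip_force: 0.0
```

Call:
send_rows(
  increments=[0,0,0,-0.3,0,0,0,0,0,0,0,0],
)

```text
time_s: 24.78
ee_pos: [0.4982, 0.4146, 0.1978]
eef_rot: [3.141, -0.0, 0.406]
contact_force: [-0.0, 0.9, 0.3]
grip_width: 0.087
grip_force: 0.0
```

```bash
python3 - <<'E'
from h import *
s=get_state();print(s["ee_pos"],s["eef_rot"],s["joint_positions"])
C,im=shot("wrist","w3")
for g in greens(C,im,amin=300): print(np.round(g[:5],3),g[5])
C,im2=shot("top","t3")
for g in greens(C,im2):
    if 110<g[5][0]<450 and g[0]<.7: print("top",np.round(g[:5],3),g[5])
cv2.imwrite("pics/v3.png",np.hstack([cv2.resize(im,(400,300)),cv2.resize(im2[90:240,110:400],(400,207)) if 0 else cv2.resize(im2[60:300,100:420],(400,300))])[:,:,::-1])
E
```

```text
[0.49820377 0.4146187  0.19777561] [ 3.14126130e+00 -1.32481124e-04  4.05592675e-01] [-1.29060312  0.53781223  0.7786979   1.66366681 -0.41251334  1.11203724
 -1.5614296 ]
[ 3.4600e-01  6.0700e-01  5.1000e-02  3.1000e-02 -6.6852e+01] [ 71. 251.]
[0.335 0.656 0.06  0.045 9.047] [ 24. 242.]
[0.405 0.604 0.068 0.041 0.46 ] [ 81. 205.]
[ 0.501  0.421  0.065  0.034 23.784] [270. 190.]
[0.405 0.669 0.07  0.043 5.583] [ 23. 183.]
[ 0.591  0.158  0.162  0.077 37.838] [534. 201.]
[0.492 0.604 0.066 0.04  0.26 ] [101. 130.]
[0.492 0.67  0.068 0.043 0.105] [ 36. 101.]
[ 0.578  0.604  0.065  0.041 -0.051] [124.  42.]
[ 0.574  0.664  0.056  0.055 -0.07 ] [63. 20.]
top [ 4.1000e-01 -2.4700e-01  3.9000e-02  3.2000e-02 -6.9968e+01] [363. 211.]
top [ 0.497  0.417  0.066  0.039 23.016] [151. 185.]
top [ 6.1300e-01 -6.4000e-02  6.0000e-02  3.2000e-02  8.9337e+01] [303. 148.]
top [0.632 0.177 0.14  0.085 4.198] [227. 143.]
```

View pics/v3.png

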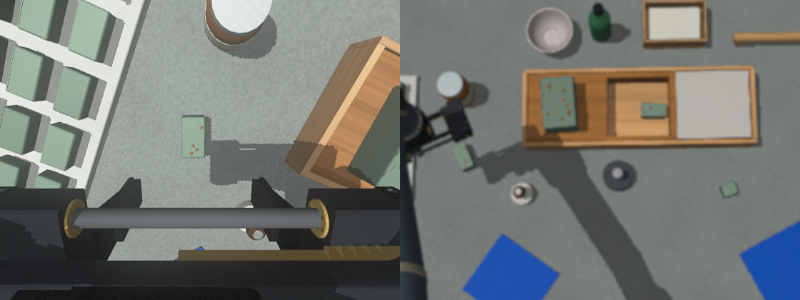

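The first bar lies in the well (top 303,148) and the cover is on the -y deck. The second bar is at wrist pixel (270,190).

Call:
send_rows(
  increments=[0.2,0.4,-4,0,0,0,-5,0,0,0,-5,0,0,0,-3,0,0,0,-1.6,0,0,0,-0.5,0,0,0,0,0,0,0,0,0],
)

```text
time_s: 25.88
ee_pos: [0.5003, 0.421, 0.0079]
eef_rot: [-3.141, -0.002, 0.408]
contact_force: [-0.0, -0.1, 0.2]
grip_width: 0.0872
grip_force: 0.0
```

Call:
send_rows(
  increments=[0,0,0,0,0,0,0,0,0,0,0,0,0,0,0,0,0,0,0,0,0,0,0,0,0,0,0,0],
  jaw=2.5,
)

```text
time_s: 26.75
ee_pos: [0.4995, 0.4204, 0.0065]
eef_rot: [3.141, -0.0, 0.408]
contact_force: [0.6, 0.0, -0.3]
grip_width: 0.0356
grip_force: 30.0
```

Call:
send_rows(
  increments=[0,0,4,0,0,0,5,0,0,0,5,0,0,0,3.5,1,1,-4,0,1,1,-5,0,1,1.5,-5,0,1,1.5,-5,0,1,1.5,-5,0,1,1.5,-5,0,1,1.5,-5,0,1,1.5,-5,0,1],
)

```text
time_s: 28.25
ee_pos: [0.6096, 0.0288, 0.1814]
eef_rot: [-3.142, -0.0, 1.354]
contact_force: [1.5, 0.2, -1.2]
grip_width: 0.0354
grip_force: 30.0
```

Call:
send_rows(
  increments=[0.35,-2,0,1,0,0,0,1,0,0,0,0.1,0,0,0,0,0,0,0,0],
)

```text
time_s: 28.88
ee_pos: [0.6129, 0.011, 0.1814]
eef_rot: [-3.141, -0.0, 1.57]
contact_force: [-0.4, 1.0, -0.5]
grip_width: 0.0356
grip_force: 30.0
```

```bash
python3 - <<'E'
from h import *
C,im=shot("wrist","w4")
for g in greens(C,im,z=.034,amin=200): print(np.round(g[:5],3),g[5])
C,im=shot("side","s4")
for g in greens(C,im,z=.034): 
    if abs(g[0]-.61)<.1: print("s",np.round(g[:5],3),g[5])
E
```

```text
[ 0.613 -0.14   0.076  0.022 -0.081] [275. 328.]
[ 0.613 -0.052  0.077  0.077 -0.081] [275. 257.]
[0.84  0.064 0.107 0.067 1.877] [515. 143.]
[ 0.615  0.158  0.168  0.057 -0.081] [272.  37.]
s [ 0.583 -0.602  0.235  0.042  0.021] [524. 395.]
s [ 0.598 -0.062  0.049  0.044 -0.826] [339. 228.]
s [ 0.664  0.245  0.247  0.159 53.409] [295. 171.]
s [ 0.573  0.648  0.248  0.222 -0.25 ] [212. 133.]
```

View pics/s4.png

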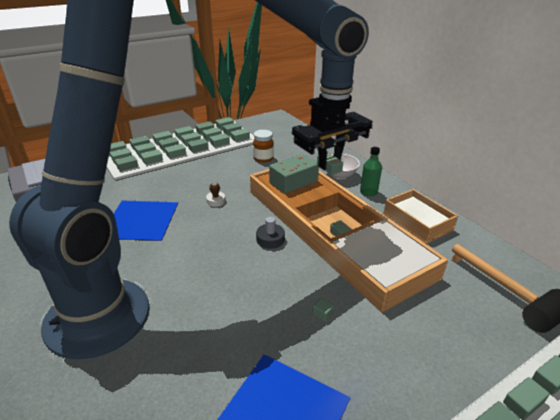

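Bar 1 is still in the well at side (339,228), and bar 2 hangs in the gripper above.

Call:
send_rows(
  increments=[0,0,-5,0,0,0,-5,0,0,0,-3.5,0,0,0,-2,0,0,0,-0.8,0,0,0,-0.4,0,0,0,-0.1,0,0,0,-0.05,0,0,0,0,0],
)

```text
time_s: 30.1
ee_pos: [0.6133, 0.0105, 0.0135]
eef_rot: [3.141, -0.0, 1.57]
contact_force: [-0.0, -0.7, -0.2]
grip_width: 0.0357
grip_force: 30.0
```

Call:
send_rows(
  increments=[0,0,0,0,0,0,0,0,0,0,0,0,0,0,0,0,0,0,3,0,0,0,4,0,0,0,5,0,0,0,4,0],
  jaw=6,
)

```text
time_s: 31.1
ee_pos: [0.6133, 0.0103, 0.175]
eef_rot: [3.14, -0.0, 1.57]
contact_force: [1.2, -0.1, -0.5]
grip_width: 0.0597
grip_force: 0.0
```

Call:
send_rows(
  increments=[0,-4,0,0,0,-5,0,0,0,-5,0,0,0,-5,0,0,0,-3,0,0,0,0,-4,0,0,0,-4,0,0,0,-2,0,0,0,-1,0,0,0,0,0,0,0,0,0,0,0,0,0],
  jaw=0,
)

```text
time_s: 32.6
ee_pos: [0.6137, -0.2098, 0.0642]
eef_rot: [3.139, 0.0, 1.57]
contact_force: [-0.2, 0.3, -0.2]
grip_width: 0.0005
grip_force: 0.0
```

```bash
python3 cov.py s5; python3 - <<'E'
from h import *
C,im=shot("wrist","w5")
for g in greens(C,im,z=.034,amin=200): print(np.round(g[:5],3),g[5])
C,im=shot("top","t5")
for g in greens(C,im,z=.034): 
    if 110<g[5][0]<450: print("t",np.round(g[:5],3),g[5])
E
```

```text
[ 0.529 -0.218] [ 0.632 -0.123] ((0.5807854533195496, -0.17059680819511414), (0.10339846462011337, 0.09484792500734329), 0.17101074755191803)
[ 0.641 -0.218] [ 0.699 -0.182] ((0.670524001121521, -0.1998988389968872), (0.058690913021564484, 0.0354025773704052), 1.5117806196212769)
[ 0.613 -0.083  0.035  0.025 -0.059] [274.  26.]
t [ 4.1000e-01 -2.4600e-01  3.9000e-02  3.2000e-02 -7.1973e+01] [363. 211.]
t [ 6.1100e-01 -6.5000e-02  6.3000e-02  3.2000e-02  8.9337e+01] [303. 148.]
t [6.1000e-01 9.0000e-03 6.0000e-02 3.6000e-02 8.9744e+01] [279. 148.]
t [0.63  0.176 0.14  0.085 4.71 ] [227. 143.]
t [0.837 0.071 0.088 0.056 8.117] [260.  79.]
```

Both bars lie flat and apart in the well. Now press the sheet and slide it back.

Call:
send_rows(
  increments=[0,0,-0.3,0,0,0,-0.2,0,0,0,-0.1,0,0,0,-0.06,0,0,0,0,0,0,0,0,0],
)

```text
time_s: 33.5
ee_pos: [0.6142, -0.2101, 0.0594]
eef_rot: [3.138, -0.0, 1.57]
contact_force: [-4.0, 3.2, 16.8]
grip_width: 0.0005
grip_force: 8.1
```

Call:
send_rows(
  increments=[0,0,0.06,0,0,0.4,0,0,0,0.8,0,0,0,1,0,0,0,1,0,0,0,1,0,0,0,1,0,0,0,1,0,0,0,0.8,0,0,0,0,0,0],
)

```text
time_s: 34.75
ee_pos: [0.6145, -0.141, 0.0594]
eef_rot: [3.138, 0.002, 1.57]
contact_force: [-2.2, -0.8, 11.9]
grip_width: 0.0003
grip_force: 6.0
```

```bash
python3 cov.py s6
```

```text
[ 0.53  -0.148] [ 0.632 -0.037] ((0.5721279382705688, -0.09507019817829132), (0.10896066576242447, 0.09970160573720932), 21.533079147338867)
```

```bash
python3 -c "
import cv2;a=cv2.imread('pics/s6.png')[150:310,240:460];cv2.imwrite('pics/c6.png',cv2.resize(a,None,fx=3,fy=3))"
```

```text
(no output)
```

View pics/c6.png

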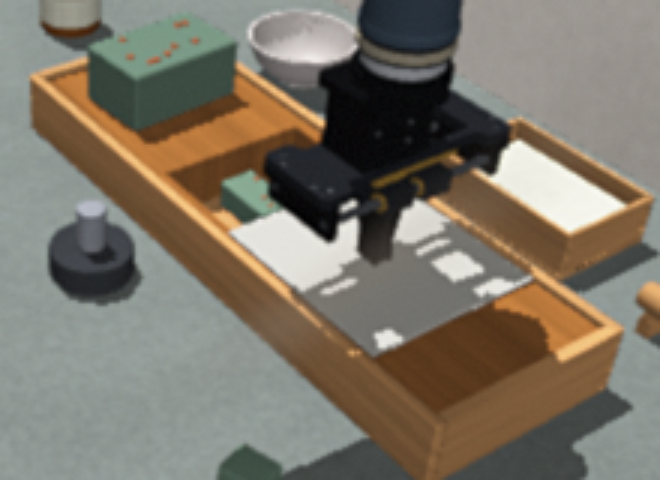

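The sheet sits straight in the channel, its near front corner at side (317,227); the mask was split by shadow. Continuing.

Call:
send_rows(
  increments=[0,0.5,0,0,0,1,0,0,0,1.2,0,0,0,1.2,0,0,0,1.2,0,0,0,1.2,0,0,0,1.2,0,0,0,1.2,0,0,0,1,0,0,0,0.8,0,0,0,0.4,0,0,0,0,0,0],
)

```text
time_s: 36.3
ee_pos: [0.614, -0.0329, 0.0594]
eef_rot: [3.139, 0.002, 1.569]
contact_force: [-2.5, -3.0, 13.6]
grip_width: 0.0005
grip_force: 7.0
```

Call:
send_rows(
  increments=[0,0,3,0,0,0,4,0,-4,1,4,0,-5,2,0,0,-5,1.5,0,0,-2.6,1,0,0,0,0,0,0,0,0,0,0],
  jaw=8.7,
)

```text
time_s: 37.3
ee_pos: [0.4483, 0.0242, 0.1674]
eef_rot: [3.14, 0.0, 1.57]
contact_force: [0.8, 0.1, 0.4]
grip_width: 0.0723
grip_force: 0.0
```

```bash
sed -i 's/(0,0,150)/(0,0,70)/' cov.py; python3 cov.py s7; python3 - <<'E'
from h import *
C,im=shot("top","t7"); c2,im2=shot("wrist","w7")
a=cv2.resize(im2,(400,300));im=cv2.imread("pics/s7.png")[:,:,::-1]
b=cv2.resize(im[130:310,230:470],(400,300)); cv2.imwrite("pics/v7.png",np.hstack([a,b])[:,:,::-1])
E
```

```text
[ 0.529 -0.127] [0.7   0.054] ((0.6147714853286743, -0.03671359270811081), (0.1703544706106186, 0.18070533871650696), 0.27831584215164185)
```

View pics/v7.png

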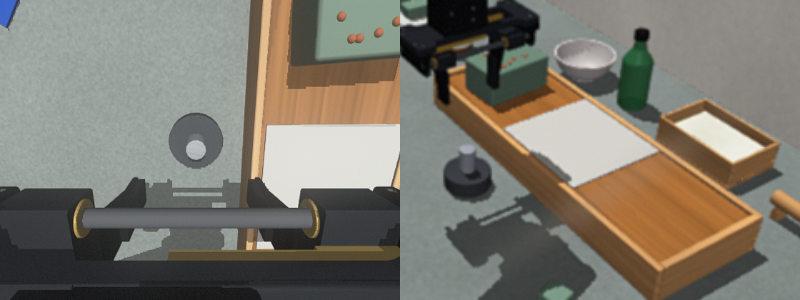

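Now the whole sheet shows in the right half, straight, between (505,130) and (660,153), but a little towards -y. Checking its offset against the rack corners in the same view.

```bash
python3 - <<'E'
from h import *
C=cam("side")
for p in((447,259),(386,290.5),(251,179.5)): print(ray(C,*p,.062)[:2].round(4))
C=cam("top"); im=cv2.imread("pics/t7.png")[:,:,::-1].copy(); hsv=cv2.cvtColor(im,cv2.COLOR_RGB2HSV)
m=cv2.inRange(hsv,(0,0,130),(180,40,255)); 
for c in cv2.findContours(m,0,1)[0]:
    u,v=c.reshape(-1,2).mean(0)
    if cv2.contourArea(c)>300 and 240<u<360 and 110<v<180:
        q=np.array([ray(C,*p[0],.059)[:2] for p in c],np.float32); print(cv2.minAreaRect(q), q.min(0),q.max(0))
m=cv2.inRange(hsv,(5,90,60),(25,255,255))
r=np.where(m[140]>0)[0]; r=r[(r>190)&(r<395)]; print(r.min(),r.max(),ray(C,r.min(),140,.062)[1],ray(C,r.max()+1,140,.062)[1])
E
```

```text
[ 0.7092 -0.3126]
[ 0.5219 -0.3118]
[0.5044 0.2297]
((0.621255099773407, -0.03266557306051254), (0.1801873743534088, 0.16521018743515015), 89.20574188232422) [ 0.5374541  -0.12239046] [0.7041488  0.05638146]
198 384 0.26190425639229925 -0.3159970415151799
```

Call:
send_rows(
  increments=[4,-1.4,0,0,4.6,-1.5,0,0,4,-1.4,0,0,4,-1.4,0,0,0,0,-4,0,0,0,-4,0,0,0,-1.8,0,0,0,-0.6,0,0,0,0,0,0,0,0,0],
  jaw=0,
)

```text
time_s: 38.7
ee_pos: [0.614, -0.0327, 0.0644]
eef_rot: [3.139, -0.0, 1.57]
contact_force: [0.2, -0.1, 1.1]
grip_width: 0.0019
grip_force: 0.0
```

Call:
send_rows(
  increments=[0,0,-0.2,0,0,0,-0.1,0,0,0,-0.1,0,0,0,0,0,0,0,0,0],
)

```text
time_s: 39.33
ee_pos: [0.6131, -0.0325, 0.0595]
eef_rot: [3.141, -0.0, 1.57]
contact_force: [-1.8, -0.2, 5.1]
grip_width: 0.0007
grip_force: 2.8
```

Call:
send_rows(
  increments=[0,0,-0.08,0,0,0,-0.03,0,0,0.3,0,0,0,0.4,0,0,0,0.3,0,0,0,0,0,0,0,0,0,0],
)

```text
time_s: 40.2
ee_pos: [0.6131, -0.025, 0.0594]
eef_rot: [3.141, 0.002, 1.569]
contact_force: [-3.6, -3.3, 12.2]
grip_width: 0.0004
grip_force: 5.8
```

Call:
send_rows(
  increments=[0,0,3,0,0,0,4,0,-4,1,4,0,-5,1.5,0,0,-5,1.5,0,0,-2.6,1,0,0,0,0,0,0,0,0,0,0],
  jaw=8.7,
)

```text
time_s: 41.2
ee_pos: [0.4483, 0.0272, 0.1682]
eef_rot: [3.14, 0.0, 1.57]
contact_force: [0.2, 0.5, -0.4]
grip_width: 0.0724
grip_force: 0.0
```

```bash
python3 cov.py s8; python3 - <<'E'
from h import *
C,im=shot("top","t8"); hsv=cv2.cvtColor(im,cv2.COLOR_RGB2HSV)
m=cv2.inRange(hsv,(0,0,130),(180,40,255)); 
for c in cv2.findContours(m,0,1)[0]:
    u,v=c.reshape(-1,2).mean(0)
    if cv2.contourArea(c)>300 and 240<u<360 and 110<v<180:
        q=np.array([ray(C,*p[0],.059)[:2] for p in c],np.float32); print(cv2.minAreaRect(q))
# stem top in wrist
C,im=shot("wrist","w8"); print(proj(C,(.447,.0265,.068)))
g=cv2.cvtColor(im,cv2.COLOR_RGB2GRAY); m=((g>135)&(g<255)).astype(np.uint8); u,v=map(int,proj(C,(.447,.0265,.068)))
hs=cv2.cvtColor(im,cv2.COLOR_RGB2HSV); print(hs[v-12:v+13:6,u-24:u+25:8,2])
E
```

```text
[ 0.529 -0.12 ] [0.7  0.06] ((0.6147447228431702, -0.02987581491470337), (0.17027609050273895, 0.1800331324338913), 0.31313595175743103)
((0.6209616661071777, -0.026322633028030396), (0.17821161448955536, 0.1664631962776184), 89.88060760498047)
(np.float64(272.6906821165901), np.float64(214.64195336295904))
[[100 100 131 200 204 100 100]
 [ 99  99 196 198 192 102 104]
 [101 101 193 190 190 112  99]
 [ 98 101 184 186 179  99  99]
 [114  99 104 123  69  99  99]]
```

Cover centred within about 2 mm, and the weight's stem is right under the gripper.

Call:
send_rows(
  increments=[0,0,-4,0,0,0,-4,0,0,0,-3,0,0,0,-1.6,0,0,0,-0.6,0,0,0,0,0,0,0,0,0],
  jaw=6.5,
)

```text
time_s: 42.22
ee_pos: [0.4478, 0.0275, 0.0367]
eef_rot: [3.14, -0.001, 1.57]
contact_force: [0.2, -0.2, -0.0]
grip_width: 0.0651
grip_force: 0.0
```

Call:
send_rows(
  increments=[0,0,0,0,0,0,0,0,0,0,0,0,0,0,0,0,0,0,0,0,0,0,0,0,0,0,0,0],
  jaw=1.5,
)

```text
time_s: 43.1
ee_pos: [0.4474, 0.0274, 0.036]
eef_rot: [3.141, 0.0, 1.57]
contact_force: [1.6, 0.7, -0.7]
grip_width: 0.0253
grip_force: 30.0
```

Call:
send_rows(
  increments=[0,0,2,0,0,0,3.5,0,0,0,3,0,0,0,0,0,0,0,0,0],
)

```text
time_s: 43.72
ee_pos: [0.4451, 0.0276, 0.1194]
eef_rot: [-3.138, 0.0, 1.571]
contact_force: [0.1, 0.2, -6.5]
grip_width: 0.0251
grip_force: 30.0
```

Call:
send_rows(
  increments=[2,-0.6,0.3,0,3,-1,0,0,3.4,-1.2,0,0,3.4,-1.2,0,0,3,-1,0,0,1.9,-0.5,0,0,0,0,0,0,0,0,0,0],
)

```text
time_s: 44.72
ee_pos: [0.6118, -0.0272, 0.1218]
eef_rot: [-3.137, -0.0, 1.57]
contact_force: [-0.5, -0.1, -7.2]
grip_width: 0.025
grip_force: 30.0
```

Contact is expected at TCP z ≈ 0.095.

Call:
send_rows(
  increments=[0,0,-1.2,0,0,0,-0.8,0,0,0,-0.4,0,0,0,-0.2,0,0,0,-0.1,0,0,0,0,0,0,0,0,0],
)

```text
time_s: 45.6
ee_pos: [0.6142, -0.0276, 0.0971]
eef_rot: [3.141, -0.0, 1.57]
contact_force: [-0.4, -0.1, -5.7]
grip_width: 0.0248
grip_force: 30.0
```

Call:
send_rows(
  increments=[0,0,-0.1,0,0,0,-0.1,0,0,0,-0.05,0,0,0,0,0,0,0,0,0],
)

```text
time_s: 46.22
ee_pos: [0.614, -0.0275, 0.095]
eef_rot: [3.141, -0.0, 1.57]
contact_force: [-2.6, 1.0, 2.7]
grip_width: 0.0253
grip_force: 30.0
```

Resting on the sheet. Release, rise and withdraw.

Call:
send_rows(
  increments=[0,0,0,0,0,0,0,0,0,0,0,0,0,0,0,0,0,0,2,0,0,0,4,0,0,0,5,0,0,0,4,0,-4,0,0,0,-5,0,0,0,-5,3,0,0,0,4,0,0],
  jaw=8.7,
)

```text
time_s: 47.72
ee_pos: [0.4708, 0.0414, 0.2455]
eef_rot: [-3.141, -0.004, 1.567]
contact_force: [1.1, 0.7, 0.9]
grip_width: 0.087
grip_force: 0.0
```

Call:
send_rows(
  increments=[0,5,0,0,0,5,0,0,0,5,0,0,0,5,0,0,0,5,0,0,0,5,0,0,0,0,0,0],
)

```text
time_s: 48.6
ee_pos: [0.4728, 0.3473, 0.2451]
eef_rot: [3.141, -0.002, 1.577]
contact_force: [0.2, -0.7, 0.1]
grip_width: 0.0872
grip_force: 0.0
```

```bash
python3 cov.py s9; python3 - <<'E'
from h import *
C,im2=shot("top","t9"); im=cv2.imread("pics/s9.png")[:,:,::-1]
cv2.imwrite("pics/v9.png",np.hstack([cv2.resize(im,(400,300)),cv2.resize(im2[60:300,100:420],(400,300))])[:,:,::-1])
for g in greens(C,im2):
    if 110<g[5][0]<450 and g[0]<.7: print("top",np.round(g[:5],3),g[5])
E
```

```text
[ 0.529 -0.12 ] [0.7   0.063] ((0.6146436929702759, -0.02871047705411911), (0.17025665938854218, 0.18255962431430817), 0.42200854420661926)
top [ 4.1000e-01 -2.4800e-01  3.8000e-02  3.3000e-02 -7.3572e+01] [363. 211.]
top [0.632 0.177 0.141 0.085 4.382] [227. 143.]
```

View pics/v9.png

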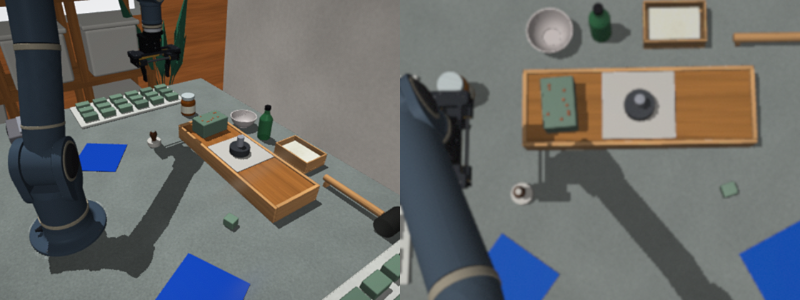

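The sheet covers the well and the weight stands in its middle (top crop 640,103). No loose bar is left, and the offcut, stamp, jar and loaf are where they were.

```bash
python3 -c "
from cell import *
print(sign_off())"
```

```text
the job is handed in; nothing more can be done
None
```

The job is handed in: both loose full-size bars (only two were present) lie side by side in the well, the cover is back over it, and the weight stands on the middle; the loaf, offcut, stamp and jar were left where they were.

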